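# Filter wheel four clicks on

## Robot

A 6-joint arm with a two-finger parallel gripper is mounted at the origin on the work surface. World frame = base frame: x ahead of the robot, y to its left, z up, the work surface at z = 0. Lengths are in m, angles in rad, forces in N, time in s.
With the tool pointing down it reaches from about 0.325 to 0.75 m from the base axis. Payload 7.6 kg.
Tool frame: the origin (TCP) lies midway between the tips of the shut fingers; the grasp point (between the pads) lies 19 mm behind it; z points along the fingers, y is the line along which they close (so a half turn about z gives the same grasp; the last joint's range is limited). The gripper opens to 85 mm and grips with 20 to 120 N. Pads are 22 mm wide; open, the fingers measure 114 mm over their backs; the gripper's body (76 mm by 85 mm) begins 54 mm behind the grasp point. The pads swing forward as they close: fully open they stand 13 mm farther back than shut.
Start: joints at [1.15, 0.052, 1.401, -0, 1.689, -0.07], TCP at [0.18, 0.493, 0.231] pointing down, gripper open.
Joint ranges: [-2.9, 2.9], [-0.91, 2.17], [0.12, 2.37], [-1.06, 4.2], [0.26, 2.73], [-2.93, 2.93]. Speed limits (rad/s): [2.57, 2.57, 3.01, 3.14, 3.14, 3.14].

## Interface

Orientations are given as a 3x3 rotation matrix whose columns are the frame's x, y, z axes.
In Python, from cell import status, eyes, order gives the robot as it stands.
- The arm moves only by the tool carry_out, never from a script. Its arguments are lists of equal length, an entry for each row: "gripper": the opening, from -1 (shut) to 1 (fully open), so that 0 is half open; "delta_pos": the shift along the tool's x, y, z in units of 50 mm (1.0 is 50 mm), a list of three; "twist": the turn about the tool's z in units of 10 degrees (1.0 is 10 degrees). In form: {"gripper": [gripper, ...], "delta_pos": [[dx, dy, dz], ...], "twist": [twist, ...]}. A call has 1 to 12 rows; each row shifts and turns the commanded pose from where the row before left it, along the tool's axes as they then stand; what a row does not reach is not made up. A row lasts 1/8 s, in which the tool goes at most 62.5 mm and 10.7 degrees, less where a joint would pass 70% of its speed; a pose out of reach is approached as far as the arm can. A call is refused whole if a number of a shift passes 1 or a number of a turn 1, either way. A call with a gripper value outside its range is refused whole. The fingers move at their own pace and stop on an object; "force" is the grip in N (left out, the last holds). Time passes only in rows, so rows that do not move let the fingers close. It gives the time, the measured TCP pose, the force, the opening and the grip force at its end, in the units of the state.
- status.read_state(): the state, without advancing time (a new reading comes with each control period).
- eyes.snapshot(name): name is "scene" or "top" or "wrist"; returns a dict with "img" (480x640x3 uint8, red, green, blue), "fx", "fy", "cx", "cy" (pixels), "extrinsics" (4x4, takes a point from camera to world coordinates); the wrist camera has in their place "T_tool_cam" (4x4, takes a point from camera to tool coordinates, whose origin is the TCP and whose axes are the flange's). Camera axes: x right, y down, z forward; pixel columns grow to the right and rows downward; lengths in m; the calibration is good to about 2 mm. A picture is of the moment at which its call begins: read the wrist's pose just before it. There is no depth.
- order.finish_job(): hands the job in; it is judged then, once.
Trained networks look in a picture, given as the dict that the camera call returned (one of the last four; its "shot" number tells which), for a name from the list of things; names that differ only in an ending like _2 or _b are one class to them, and where a whole thing is asked for, a point or a joint stands for the part that bears it (a point fixed in the world has none). Each returns a list of dicts, best first, with "conf" (0 to 1); they miss things now and then, are a little off and sometimes report something else, mostly with a low value. They report only what shows in the picture. A call takes as long as a camera call.
- eyes.find_in(picture, query): "point" ([column, row] in pixels, amid what is visible of it).
- eyes.silhouettes(picture, query): "pixels" (480x640 bool, what is visible of it) and "point" ([column, row] in pixels, amid what is visible of it).
- eyes.landmark_of(picture, query): "point" ([column, row] in pixels: a listed point, or the origin of a listed thing).
The state is a dict: "clock": time; "joint_positions": joint angles; "qd": joint speeds; "tau": joint torques, N m; "ee_pos": TCP position; "orientation": TCP orientation; "wrist_force": force on the tool from outside, world axes, zero at the start; "moment": the same for the moment, N m; "grip_width": finger opening in m; "gripper_force": force on a finger pad.
Only numpy, scipy, OpenCV 4.12 (cv2) and the standard library are available. Lean on these libraries where they do the work, as an engineer would, in place of code of your own. Each camera call takes 0.05 s, during which the arm holds its last target. There are 200 camera calls.

## Task

Change the photometer's filter: with closed fingertips, push the orange fin on the black filter wheel round clockwise (seen from above) exactly four clicks from where it stands now, and leave the wheel resting in that fourth click stop. Push gently, do not pinch the fin, and leave the wine vial, the jar and the amber bottle where they stand.

Things in the scene. Friction and masses are not known exactly. Their poses are not given: they have to be found in the camera images.
- photometer: heavy off-white bench photometer that does not move, 240 (its x) by 180 (its y) by 80 mm high; origin at the centre of its underside on the bench. Its x axis points from the wheel end to the dark rear panel with the display. The filter wheel is on its flat deck (80 mm high), with the wheel's axis 55 mm from the origin towards -x.
- wheel_axis (a point): the point on the vertical axis of the filter wheel at the level of the top face of its disc (92 mm above the bench). Black disc, 92 mm diameter, 10 mm thick, with a hub 24 mm in diameter standing 12 mm above the disc and one upright orange fin. It sits on a thin aluminium plate, 120 mm diameter, on the deck; nine blue dots on the plate, 53 mm from the axis, mark the click stops. The plate is fixed, at a different angle each time.
- fin_end (a point): the outer end of the orange fin, on its top edge: 44 mm from the wheel's axis, 24 mm above the disc's top face. The fin is a radial blade 8 mm thick, from 12 to 44 mm from the axis and 24 mm high, with a white line along its top; its direction from the axis shows how the wheel stands. It turns with the wheel.
- wheel (a joint): angle of the filter wheel, rad, growing clockwise seen from above; it starts at rest in the stop at 0. Nine click stops 0.524 rad (30 degrees) apart, two behind and six ahead of the start, then hard stops. Leaving a stop takes 1.5 to 3 N at the fin's outer end. A little past half-way to the next stop the wheel snaps on by itself into it, ahead of the finger, and stays there.
- vial_center (a point): loose closed glass vial of red wine, 21 mm diameter, 40 mm high, standing on the photometer's rear deck; point at its centre, half-way up. Not to be moved.
- jar_center (a point): loose closed jar of dark red must, 72 mm diameter, 100 mm high, on the bench on the photometer's +y side; point at its centre. Not to be moved.
- amber_center (a point): loose amber reagent bottle, 84 mm diameter, 190 mm high, on the bench on the photometer's -y side; point at its centre. Not to be moved.

How it is judged:
At the end, for the whole second after the job is handed in: The wheel rests four click stops (120 degrees) clockwise of its starting stop, within about 0.3 of a click; vial, jar and bottle are within 15 mm of where they stood (value of joint wheel between 1.937 and 2.251 rad and velocity of joint wheel between -0.05 and 0.05 rad/s and distance of each of vial_center, jar_center, amber_center from where it was at the start of the episode below 0.015 m); the robot touches nothing.
It fails at once if the vial is lifted, knocked or shifted by more than 15 mm (distance of vial_center from where it was at the start of the episode above 0.015 m).
It fails at once if the jar is lifted, knocked or shifted by more than 15 mm (distance of jar_center from where it was at the start of the episode above 0.015 m).
It fails at once if the amber bottle is lifted, knocked or shifted by more than 15 mm (distance of amber_center from where it was at the start of the episode above 0.015 m).
It fails at once if the filter wheel is pinched or pushed with more than 20 N (contact force between the fingers and wheel above 20 N).
It also fails if it takes over 48 s, if anything falls off the work surface, if the arm or the gripper's body presses on something with over 40 N, if the wrist force passes 120 N, or if a joint passes its speed limit or range.

## Working session

There is one attempt and no reset: what is moved stays moved. The work goes in short steps, Python scripts to look and compute and a tool call to move; the robot and the scene stay as the last step left them, time stands still between calls to the robot, and variables do not carry over. Pictures are saved under pics/ and viewed, at most 10 in all, crops included, and the job is handed in when it is done.

Besides the shell and the picture viewer there is one more tool, called in YAML: its name, and indented under it one key for each argument. carry_out: Moves the arm, as the interface text tells. Its arguments: {"type":"object","properties":{"gripper":{"type":"array"},"delta_pos":{"type":"array"},"twist":{"type":"array"},"force":{"type":"number"}},"required":["gripper","delta_pos","twist"]}

```bash
mkdir -p pics; cat > h.py <<'E'
import numpy as np, cv2
from cell import status, eyes, order
def ray(p,uv,T=None):
    T=np.array(p["extrinsics"]) if T is None else T
    d=np.array([(uv[0]-p["cx"])/p["fx"],(uv[1]-p["cy"])/p["fy"],1.])
    return T[:3,3],T[:3,:3]@d
def atz(p,uv,z,T=None):
    o,d=ray(p,uv,T); return o+d*(z-o[2])/d[2]
def save(p,n): cv2.imwrite("pics/"+n,p["img"][:,:,::-1])
E
python3 - <<'E'
from h import *
np.set_printoptions(precision=4,suppress=True)
s=status.read_state(); print(s["ee_pos"],s["orientation"],s["clock"])
Z=dict(wheel_axis=.092,fin_end=.116,vial_center=.1,jar_center=.05,amber_center=.095,photometer=0.)
for c in("top","scene"):
    p=eyes.snapshot(c); save(p,c+"0.png")
    for n,z in Z.items():
        for r in eyes.landmark_of(p,n)[:2]: print(c,n,r["point"],round(r["conf"],2),atz(p,r["point"],z))
E
```

```text
[0.1803 0.4928 0.2305] [[-0.9391  0.3437 -0.0006]
 [ 0.3437  0.9391 -0.0014]
 [ 0.0001 -0.0015 -1.    ]] 0.0
top wheel_axis [293.7, 260.3] 0.59 [0.5606 0.1186 0.092 ]
top fin_end [270.0, 261.5] 0.65 [0.5537 0.1588 0.116 ]
top fin_end [342.2, 195.3] 0.49 [0.6768 0.0336 0.116 ]
top vial_center [341.5, 196.2] 0.73 [0.6795 0.0346 0.1   ]
top jar_center [192.5, 211.3] 0.73 [0.6576 0.3165 0.05  ]
top amber_center [422.7, 262.5] 0.76 [ 0.5609 -0.1135  0.095 ]
top amber_center [340.8, 193.4] 0.46 [0.6862 0.0358 0.095 ]
top photometer [304.9, 243.1] 0.62 [0.6101 0.1031 0.    ]
scene fin_end [385.5, 213.1] 0.6 [0.5529 0.1579 0.116 ]
scene jar_center [489.8, 268.0] 0.9 [0.6527 0.309  0.05  ]
scene amber_center [212.4, 260.6] 0.7 [ 0.5626 -0.1197  0.095 ]
scene photometer [358.5, 282.9] 0.98 [0.6067 0.1051 0.    ]
```

View pics/top0.png

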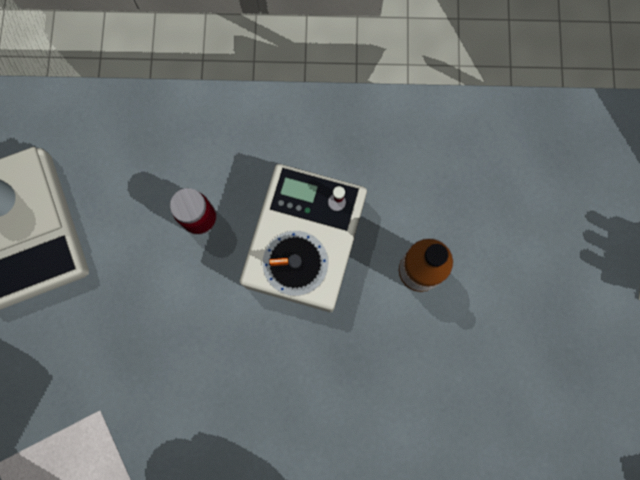

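View pics/scene0.png

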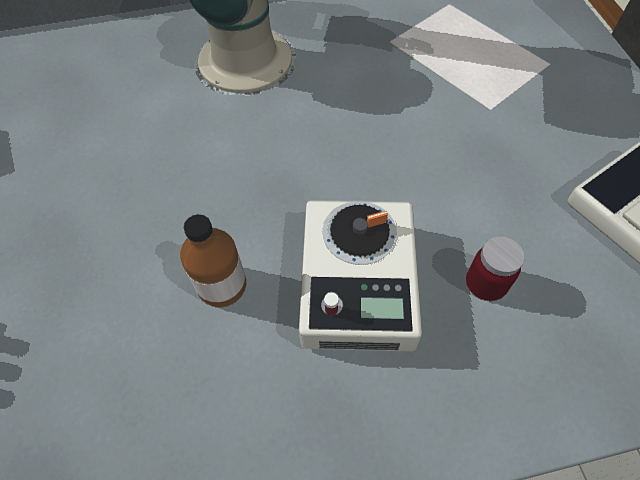

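The top view has the wheel at about (295,262) with the fin pointing left, which is world +y. The scene view agrees: fin at (377,219), jar, bottle and vial all well clear of the wheel. Clockwise takes the fin from +y towards +x, so I'll hover with closed fingers on its robot side.

carry_out:
  gripper: [-1,-1,-1,-1,-1,-1,-1,-1,-1,-1,-1,-1]
  delta_pos:
    - [-0.885,-0.395,0]
    - [-0.885,-0.395,0]
    - [-0.885,-0.395,0]
    - [-0.885,-0.395,0]
    - [-0.885,-0.395,0]
    - [-0.885,-0.395,0]
    - [-0.885,-0.395,0]
    - [-0.885,-0.395,0]
    - [-0.885,-0.395,0]
    - [-0.885,-0.395,0]
    - [0,0,0]
    - [0,0,0]
  twist: [0,0,0,0,0,0,0,0,0,0,-1,-1]

```text
clock: 2.2
ee_pos: [0.5284, 0.1549, 0.231]
orientation: [[-1.0, -0.003, -0.0], [-0.003, 1.0, 0.0], [0.0, 0.0, -1.0]]
wrist_force: [-0.5, 0.3, 0.4]
grip_width: -0.0001
gripper_force: 0.0
```

```bash
cat > look.py <<'E'
from h import *
import sys
np.set_printoptions(precision=4,suppress=True)
s=status.read_state(); T=np.eye(4);T[:3,:3]=s["orientation"];T[:3,3]=s["ee_pos"]
print(s["clock"],s["ee_pos"],s["orientation"][:,0] if hasattr(s["orientation"],'shape') else s["orientation"],s["wrist_force"],s["grip_width"],np.array(s["joint_positions"]))
for c in("wrist","top","scene"):
    p=eyes.snapshot(c); save(p,c+sys.argv[1]+".png")
    W=T@np.array(p["T_tool_cam"]) if c=="wrist" else None
    for n,z in dict(wheel_axis=.092,fin_end=.116).items():
        for r in eyes.landmark_of(p,n)[:1]: print(c,n,r["point"],round(r["conf"],2),atz(p,r["point"],z,W))
E
python3 look.py 1
```

```text
2.2 [0.5284 0.1549 0.231 ] [-1.     -0.0027  0.0005] [-0.4725  0.2958  0.3635] -7.096437397976051e-05 [ 0.218   0.1253  1.3237  0.0001  1.6931 -1.3555]
wrist wheel_axis [263.8, 254.5] 0.81 [0.5553 0.1151 0.092 ]
wrist fin_end [323.6, 259.6] 0.73 [0.5494 0.1595 0.116 ]
top wheel_axis [295.3, 261.6] 0.62 [0.5582 0.1156 0.092 ]
top fin_end [271.9, 260.7] 0.97 [0.5552 0.1555 0.116 ]
scene fin_end [386.9, 217.1] 0.8 [0.5607 0.1579 0.116 ]
```

View pics/wrist1.png

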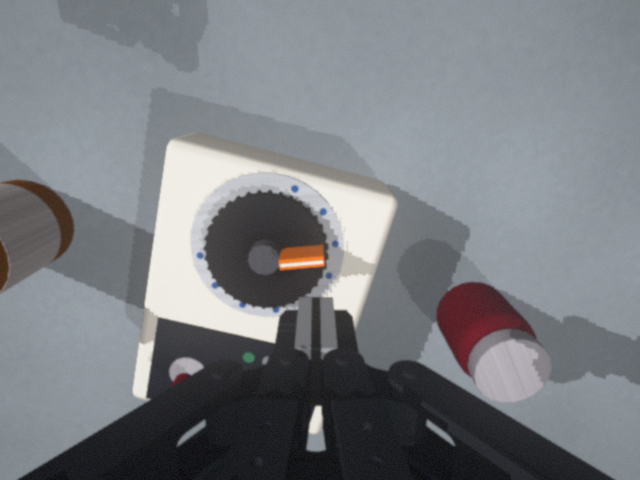

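The wrist view shows the fin's white top line from (280,266) to (325,264), the hub at (264,257), and eight of the nine blue dots around the plate. I'll fit the axis from the dots.

```bash
cat > fit.py <<'E'
from h import *
from scipy.optimize import least_squares
np.set_printoptions(precision=4,suppress=True)
s=status.read_state(); T=np.eye(4);T[:3,:3]=s["orientation"];T[:3,3]=s["ee_pos"]
p=eyes.snapshot("wrist");W=T@np.array(p["T_tool_cam"]);print("cam",W[:3,3])
D=np.array([atz(p,u,.082,W)[:2] for u in [(295,188),(323,211),(335,244),(329,275),(276,309),(242,305),(215,285),(200,256)]])
r=least_squares(lambda c:np.linalg.norm(D-c[:2],axis=1)-c[2],[.555,.117,.053]).x
print(r,np.degrees(np.arctan2(*(D-r[:2]).T[::-1])))
a=atz(p,(280,266),.116,W);b=atz(p,(325,264),.116,W);print(a,b,atz(p,(264,257),.104,W))
for e in(a,b):print(np.linalg.norm(e[:2]-r[:2]),np.degrees(np.arctan2(e[1]-r[1],e[0]-r[0])))
E
python3 fit.py
```

```text
cam [0.4439 0.1551 0.3721]
[0.5543 0.117  0.053 ] [154.7741 125.1195  94.4089  65.3697   5.5705 -24.7913 -54.5379 -83.9248]
[0.554  0.1299 0.116 ] [0.5526 0.1612 0.116 ] [0.552  0.1174 0.104 ]
0.012947838124220118 91.62706994772216
0.04422781677011724 92.30595711341894
```

The dot circle comes out at r = 53.0 mm, with the axis at (0.554, 0.117). The fin lies on the stop at about 94°, so the target stop is at about −26°. Now I'll descend behind the fin.

carry_out:
  gripper: [-1,-1,-1,-1,-1,-1,-1,-1]
  delta_pos:
    - [0,-0.03,0.43]
    - [0,0,0.43]
    - [0,0,0.43]
    - [0,0,0.43]
    - [0,0,0.43]
    - [0,0,0.43]
    - [0,0,0]
    - [0,0,0]
  twist: [-0.3,0,0,0,0,0,0,0]

```text
clock: 3.7
ee_pos: [0.5285, 0.1542, 0.1034]
orientation: [[-0.999, -0.05, 0.001], [-0.05, 0.999, 0.0], [-0.001, 0.0, -1.0]]
wrist_force: [1.0, -0.8, 0.2]
grip_width: -0.0
gripper_force: 0.0
```

```bash
python3 look.py 2
```

```text
3.7 [0.5285 0.1542 0.1034] [-0.9987 -0.0504 -0.0014] [ 1.035  -0.7842  0.1746] -1.0213015338749394e-05 [ 0.2167  0.2006  1.4978  0.0001  1.4418 -1.4045]
wrist wheel_axis [229.6, 354.6] 0.74 [0.5548 0.1161 0.092 ]
top wheel_axis [295.1, 261.3] 0.87 [0.5588 0.116  0.092 ]
scene wheel_axis [355.8, 226.1] 0.69 [0.5509 0.1113 0.092 ]
scene fin_end [384.4, 213.0] 0.81 [0.5523 0.1563 0.116 ]
```

View pics/wrist2.png

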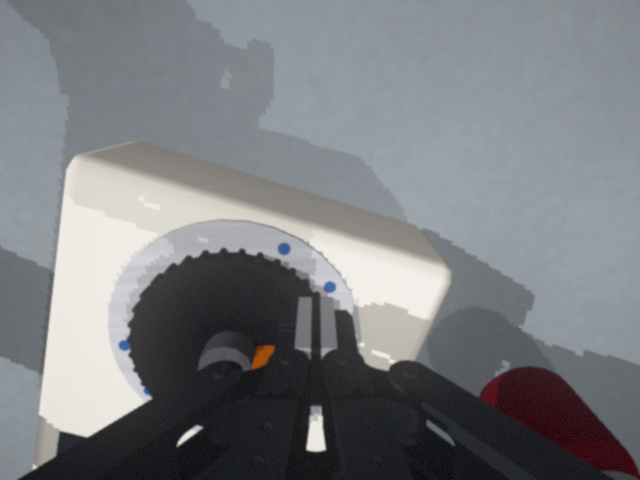

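The fingertips (~(315,330)) are on the near side of the fin, with orange visible just behind them at (262,357), clear of the hub. I'll close the gap and push the first click.

carry_out:
  gripper: [-1,-1,-1,-1,-1,-1,-1,-1,-1,-1,-1,-1]
  delta_pos:
    - [-0.05,0,0]
    - [-0.05,0,0]
    - [-0.05,0,0]
    - [-0.033,0.012,0]
    - [-0.033,0.012,0]
    - [-0.033,0.012,0]
    - [-0.033,0.012,0]
    - [-0.033,0.012,0]
    - [-0.033,0.012,0]
    - [-0.033,0.012,0]
    - [-0.033,0.012,0]
    - [0,0,0]
  twist: [0,0,0,0.25,0.25,0.25,0.25,0.25,0.25,0.25,0.25,0]

```text
clock: 5.65
ee_pos: [0.5493, 0.1578, 0.1022]
orientation: [[-0.956, 0.294, -0.0], [0.294, 0.956, 0.0], [0.0, 0.0, -1.0]]
wrist_force: [-0.7, 0.1, 0.1]
grip_width: -0.0001
gripper_force: 0.0
```

```bash
cat >> look.py <<'E'
    if c!="wrist":
        # orange fin direction about the axis, on the mid-height plane of the fin
        hsv=cv2.cvtColor(p["img"],cv2.COLOR_RGB2HSV); m=cv2.inRange(hsv,(5,150,90),(20,255,255))
        X=np.array([atz(p,u,.11)[:2] for u in np.argwhere(m)[:,::-1]]).reshape(-1,2)-[.5543,.117]
        X=X[np.linalg.norm(X,axis=1)<.06]
        if len(X): print(c,len(X),"fin dir",X.mean(0),np.degrees(np.arctan2(X[:,1].mean(),X[:,0].mean())))
a=np.array(s["ee_pos"])[:2]-[.5543,.117]; o=np.array(s["orientation"])
print("finger: radial",a@o[:2,1],"behind",a@o[:2,0],"phi",np.degrees(np.arctan2(o[1,1],o[0,1])))
E
python3 look.py 3; python3 -c "
import cv2
a=cv2.imread('pics/top3.png')[200:320,220:380];b=cv2.imread('pics/scene3.png')[160:280,300:460]
cv2.imwrite('pics/c3.png',cv2.resize(cv2.hconcat([a,b]),(800,300),interpolation=cv2.INTER_CUBIC))"
```

```text
5.65 [0.5493 0.1578 0.1022] [-0.9559  0.2937  0.0001] [-0.6541  0.0976  0.0588] -9.737438014926532e-05 [ 0.2151  0.2592  1.4317  0.      1.4507 -1.0576]
wrist wheel_axis [232.9, 340.7] 0.61 [0.5542 0.1173 0.092 ]
top wheel_axis [299.3, 262.5] 0.63 [0.5568 0.1084 0.092 ]
scene wheel_axis [359.1, 226.9] 0.86 [0.5536 0.116  0.092 ]
scene fin_end [385.4, 226.0] 0.98 [0.5759 0.1509 0.116 ]
scene 204 fin dir [0.0168 0.0229] 53.80632521775792
finger: radial 0.037523597401379005 behind 0.016790381135762877 phi 72.91981338765123
```

View pics/c3.png

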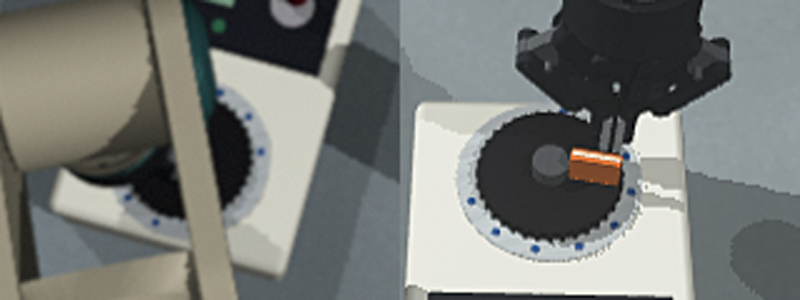

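The fin has snapped on to about 60° (fin end (385,226) in the scene) with the finger at 73°, so one click is done. Next click: advance another 30°.

carry_out:
  gripper: [-1,-1,-1,-1,-1,-1,-1,-1,-1,-1,-1,-1]
  delta_pos:
    - [-0.034,0.012,0]
    - [-0.034,0.012,0]
    - [-0.034,0.012,0]
    - [-0.034,0.012,0]
    - [-0.034,0.012,0]
    - [-0.034,0.012,0]
    - [-0.034,0.012,0]
    - [-0.034,0.012,0]
    - [-0.034,0.012,0]
    - [-0.034,0.012,0]
    - [-0.034,0.012,0]
    - [-0.034,0.012,0]
  twist: [0.25,0.25,0.25,0.25,0.25,0.25,0.25,0.25,0.25,0.25,0.25,0.25]

```text
clock: 7.6
ee_pos: [0.5702, 0.1536, 0.1023]
orientation: [[-0.68, 0.733, 0.0], [0.733, 0.68, 0.0], [0.0, 0.0, -1.0]]
wrist_force: [0.9, -0.0, 0.4]
grip_width: 0.0002
gripper_force: 0.0
```

```bash
python3 look.py 4
```

```text
7.6 [0.5702 0.1536 0.1023] [-0.6798  0.7334  0.    ] [ 0.8505 -0.0068  0.4285] 0.000177649159593107 [ 0.2006  0.3101  1.3701  0.0001  1.4613 -0.5469]
wrist wheel_axis [235.4, 338.9] 0.77 [0.5547 0.117  0.092 ]
top wheel_axis [307.1, 241.8] 0.59 [0.595  0.0953 0.092 ]
top fin_end [279.7, 236.5] 0.56 [0.599  0.1433 0.116 ]
top 17 fin dir [0.0178 0.007 ] 21.525762469648555
scene wheel_axis [357.6, 227.1] 0.91 [0.5534 0.1136 0.092 ]
scene fin_end [381.4, 235.3] 0.79 [0.5907 0.1402 0.116 ]
scene 196 fin dir [0.028  0.0138] 26.298830148457384
finger: radial 0.03650182066574071 behind 0.016059977068884755 phi 42.827771749314074
```

The fin end reads 32.5° (stop at about 34°), so two clicks are done. Third:

carry_out:
  gripper: [-1,-1,-1,-1,-1,-1,-1,-1,-1,-1,-1,-1]
  delta_pos:
    - [-0.034,0.014,0]
    - [-0.034,0.014,0]
    - [-0.034,0.014,0]
    - [-0.034,0.014,0]
    - [-0.034,0.014,0]
    - [-0.034,0.014,0]
    - [-0.034,0.014,0]
    - [-0.034,0.014,0]
    - [-0.034,0.014,0]
    - [-0.034,0.014,0]
    - [-0.034,0.014,0]
    - [-0.034,0.014,0]
  twist: [0.25,0.25,0.25,0.25,0.25,0.25,0.25,0.25,0.25,0.25,0.25,0.25]

```text
clock: 9.55
ee_pos: [0.5872, 0.14, 0.1023]
orientation: [[-0.222, 0.975, 0.0], [0.975, 0.222, 0.0], [0.0, 0.0, -1.0]]
wrist_force: [-0.6, -0.7, 0.4]
grip_width: 0.0001
gripper_force: 0.0
```

```bash
python3 look.py 5
```

```text
9.55 [0.5872 0.14   0.1023] [-0.2221  0.975   0.    ] [-0.5939 -0.6797  0.3837] 5.982944767544e-05 [ 0.1728  0.3457  1.3261  0.      1.4697 -0.0512]
wrist wheel_axis [234.5, 336.3] 0.77 [0.5553 0.1168 0.092 ]
top wheel_axis [297.0, 259.8] 0.93 [0.5616 0.1127 0.092 ]
top fin_end [290.2, 236.3] 0.93 [0.5997 0.1247 0.116 ]
top 40 fin dir [0.024  0.0012] 2.8242573974497587
scene wheel_axis [356.9, 227.4] 0.71 [0.5537 0.1124 0.092 ]
scene fin_end [369.8, 240.2] 0.77 [0.595  0.1206 0.116 ]
scene 145 fin dir [0.0334 0.0002] 0.323262256798204
finger: radial 0.03718187670203726 behind 0.01509616575230551 phi 12.832717176451014
```

The fin is at 5° (stop at about 4°), so three clicks are done. Fourth:

carry_out:
  gripper: [-1,-1,-1,-1,-1,-1,-1,-1,-1,-1,-1,-1]
  delta_pos:
    - [-0.033,0.013,0]
    - [-0.033,0.013,0]
    - [-0.033,0.013,0]
    - [-0.033,0.013,0]
    - [-0.033,0.013,0]
    - [-0.033,0.013,0]
    - [-0.033,0.013,0]
    - [-0.033,0.013,0]
    - [-0.033,0.013,0]
    - [-0.033,0.013,0]
    - [-0.033,0.013,0]
    - [-0.033,0.013,0]
  twist: [0.25,0.25,0.25,0.25,0.25,0.25,0.25,0.25,0.25,0.25,0.25,0.25]

```text
clock: 11.5
ee_pos: [0.5946, 0.1203, 0.1023]
orientation: [[0.295, 0.955, 0.0], [0.955, -0.295, 0.0], [0.0, 0.0, -1.0]]
wrist_force: [0.1, 0.1, 0.5]
grip_width: -0.0001
gripper_force: 0.0
```

```bash
python3 look.py 6
```

```text
11.5 [0.5946 0.1203 0.1023] [0.2951 0.9555 0.0001] [0.1411 0.1477 0.4782] -6.6473429038998e-05 [0.1388 0.3538 1.316  0.0001 1.4717 0.4383]
wrist wheel_axis [232.5, 332.0] 0.69 [0.5557 0.1181 0.092 ]
top wheel_axis [294.6, 259.5] 0.94 [0.5621 0.117  0.092 ]
top fin_end [306.9, 235.7] 0.64 [0.6014 0.0951 0.116 ]
top 61 fin dir [ 0.0264 -0.0124] -25.196626078437625
scene wheel_axis [356.2, 223.5] 0.89 [0.5463 0.1132 0.092 ]
scene fin_end [353.3, 243.5] 0.88 [0.5949 0.0948 0.116 ]
scene 93 fin dir [ 0.0328 -0.0153] -25.0564727979371
finger: radial 0.037511258597459705 behind 0.01508046917277427 phi -17.161445829177115
```

The fin is at −25°, which is the fourth stop. I'll back off along tool +x, away from the fin, and then rise.

carry_out:
  gripper: [-1,-1,-1,-1,-1,-1,-1,-1,-1,-1]
  delta_pos:
    - [0.15,0,0]
    - [0.15,0,0]
    - [0,0,-0.6]
    - [0,0,-0.8]
    - [0,0,-0.8]
    - [0.8,0,-0.5]
    - [0.8,-0.5,0]
    - [0.8,-0.5,0]
    - [0,0,0]
    - [0,0,0]
  twist: [0,0,0,0,0,0,0,0,0,0]

```text
clock: 13.2
ee_pos: [0.5865, 0.2641, 0.2371]
orientation: [[0.294, 0.956, -0.0], [0.956, -0.294, -0.0], [-0.0, 0.0, -1.0]]
wrist_force: [-0.0, 0.8, 0.4]
grip_width: 0.0003
gripper_force: 0.0
```

```bash
python3 look.py 7; python3 - <<'E'
from h import *
p=eyes.snapshot("top")
for n,z in dict(vial_center=.1,jar_center=.05,amber_center=.095).items(): print(n,[atz(p,r["point"],z) for r in eyes.landmark_of(p,n)[:1]])
E
```

```text
13.2 [0.5865 0.2641 0.2371] [ 0.2936  0.9559 -0.0004] [-0.0206  0.8486  0.4344] 0.00028977585941241405 [ 0.3658  0.3925  0.9969 -0.0003  1.7524  0.6637]
top wheel_axis [295.4, 260.6] 0.97 [0.5601 0.1155 0.092 ]
top fin_end [307.5, 236.5] 0.8 [0.6   0.094 0.116]
top 72 fin dir [ 0.0281 -0.0122] -23.495633955897734
scene wheel_axis [357.8, 225.1] 0.67 [0.5498 0.1149 0.092 ]
scene fin_end [352.9, 245.9] 0.91 [0.5988 0.0931 0.116 ]
scene 101 fin dir [ 0.0313 -0.0143] -24.570536709267973
finger: radial -0.012373837872966727 behind 0.15007521246589664 phi -17.072613751756563
vial_center [array([0.68823886, 0.03287753, 0.1       ])]
jar_center []
amber_center [array([ 0.56540326, -0.11748722,  0.095     ])]
```

View pics/scene7.png

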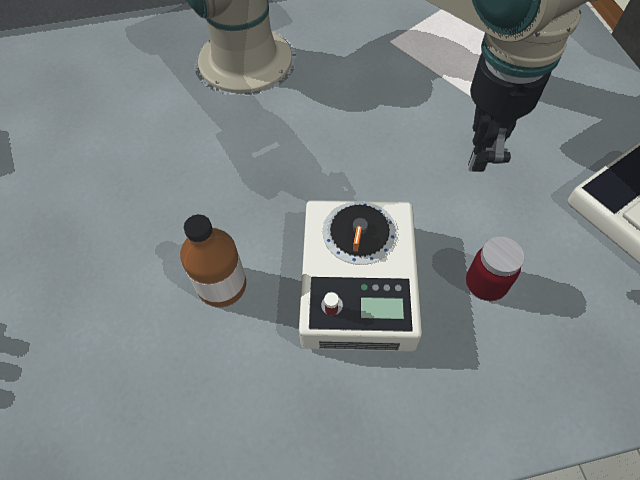

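The fin now points down to (356,248), on the fourth stop at about −25°. Vial (332,300), jar (495,268) and bottle (213,260) appear at the same pixels as at the start, and the gripper is clear of everything.

```bash
python3 -c "
from cell import order; print(order.finish_job())"
```

```text
the job is handed in; nothing more can be done
None
```

I pushed the filter wheel four clicks clockwise and handed the job in at about 13 s; my last check showed the fin resting at the fourth stop (about −25°), the gripper clear, and the vial, jar and bottle where they stood, but the hand-in returned no verdict.

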